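# Thread the return spring onto its rod

### The job

Thread the loose coil spring, tang end down, over the upright spring rod: whenever its inward tang snags on one of the rod's slotted collars, keep a light push and twist the spring a little to either side until it drops through. Seat it fully on the flange, then twist it counter-clockwise (seen from above) until the tang comes up to the stop under the lower collar, and let go. Be gentle (never much over 2 kg of force on the rod) and leave the other things on the bench where they are.

Things in the scene. Friction and masses are not known exactly. Their poses are not given: they have to be found in the camera images.
- spring_grip (a point): Steel compression spring, 44 mm outside, 35 mm inside, 100 mm long, wire 4.5 mm, about 0.15 kg, stands upright (to within 2 degrees) on the bench, tang end down. This point lies on its axis 84 mm above its lower end, in the coils to grip (68-100 mm). The spring yields along its axis: about 1 N per mm, up to 16 mm, and twists in itself about 1 rad per 0.4 N m.
- spring_foot (a point): Centre of the spring's lower end. z points up along the spring. +x points to the side where the tang is: a 4.5 mm wire stub that points inward, its centre 8 mm above the lower end, reaching from the coil inward to 9 mm from the axis.
- spring_tang (a point): Middle of the inward tang, 12.5 mm from the spring's axis along +x and 8 mm above the lower end.
- rod_seat (a point): Fixed upright spring rod; this point is the centre of the flange (54 mm across) on which the spring's lower end finally sits, 16 mm above the bench. z up. +x is where the tang finally points, seated and up against the stop: a 12 mm high block on the flange under the lower collar that blocks counter-clockwise turning (seen from above) past +x. Angles below are about z from +x, counter-clockwise positive.
- collar_upper_face (a point): Centre of the top face of the upper collar, 54 mm above the flange; the collar is 32 mm across, fixed, 12 mm thick, with one slot 6.5 mm wide, through which alone the tang passes. The slot lies somewhere between -1.70 and -0.50 rad; where exactly is not measured. As the tang meets this face the spring's lower end is 48 mm above the flange. Axes as rod_seat.
- collar_lower_face (a point): Centre of the top face of the lower collar, 24 mm above the flange; fixed, 32 mm across, 10 mm thick, one slot 6.5 mm wide, somewhere between -1.70 and -0.50 rad, not measured, to either side of the upper slot. Between the collars (18 mm) and below the lower one (14 mm) the tang turns freely. As the tang meets this face the spring's lower end is 18 mm above the flange. Axes as rod_seat.
- rod_end (a point): Tip of the rod (12 mm thick), 60 mm above the flange.
- spring: The spring itself (its lower coils; origin and axes as spring_foot).
- spring_rod: The 100 x 100 x 10 mm bolted plate with the rod (origin under its centre, on the bench; axes as rod_seat).
- nut_big: Bystander: loose hexagon nut 36 x 41 x 18 mm. Leave it.
- solder_spool: Bystander: loose spool of solder, 54 mm across, 39 mm high. Leave it.
- masking_tape: Bystander: loose roll of tape, 98 mm across, 26 mm high. Leave it.
Things that resemble listed ones, but are neither listed nor needed, are in the scene too. What is shaped like the spring but blue, purple or turquoise is not meant.

How it is judged:
By the outcome, as a careful person would: the job done as asked, in the order asked, and still so for the second after the job is handed in, with the robot touching nothing.
It also fails if it takes over 67 s, if anything falls off the work surface, if the arm or the gripper's body presses on something with over 40 N, if the wrist force passes 120 N, or if a joint passes its speed limit or range.

### The arm

A 7-joint arm with a two-finger parallel gripper is mounted at the origin on a cart in front of the work surface, level with it; the furniture and walls round the work are solid. World frame = base frame: x ahead of the robot, y to its left, z up, the work surface at z = 0. Lengths are in m, angles in rad, forces in N, time in s.
With the tool pointing down it reaches from about 0.4 to 0.85 m from the base axis. Payload 10.4 kg.
Tool frame: the origin (TCP) lies midway between the tips of the shut fingers; the grasp point (between the pads) lies 19 mm behind it; z points along the fingers, y is the line along which they close (so a half turn about z gives the same grasp; the last joint's range is limited). The gripper opens to 87 mm and grips with 3 to 60 N. Pads are 19 mm wide; open, the fingers measure 117 mm over their backs; the gripper's body (75 mm by 190 mm) begins 51 mm behind the grasp point.
Start: joints at [1.199, 0.332, -0.065, 1.46, 0.022, 1.35, -0.088], TCP at [0.214, -0.587, 0.2] pointing down, gripper open.
Joint ranges: [-2.6, 2.6], [-0.5, 2.12], [-1.47, 1.34], [0.16, 2.42], [-1.27, 4.41], [0.06, 2.06], [-2.6, 2.6]. Speed limits (rad/s): [2.22, 2.22, 2.79, 2.79, 3.14, 3.14, 3.14].

### API

Orientations are given as a unit quaternion [x, y, z, w].
In Python, from bench import r gives the robot as it stands.
- The arm moves only by the tool apply_moves, never from a script. Its argument "steps" is a list of rows, each a list of 7 numbers: the turn, a rotation vector about the tool's x, y, z in rad, then the shift along the tool's x, y, z in mm, then the opening, from -1 (shut) to 1 (fully open). In form: [[ax, ay, az, x, y, z, claw], ...]. A call has 1 to 20 rows; each row is the pose to reach, as a shift and turn from the pose commanded when the call began, along the tool's axes at that moment; what a row does not reach only later rows make up. A row lasts 1/12 s, in which the tool goes at most 41.7 mm and 7.16 degrees, less where a joint would pass 70% of its speed; a pose out of reach is approached as far as the arm can. A call with a gripper value outside its range is refused whole. The fingers move at their own pace and stop on an object; "force" is the grip in N (left out, the last holds). Time passes only in rows, so rows that repeat a pose let the fingers close. It gives the time, the measured TCP pose, the force, the opening and the grip force at its end, in the units of the state.
- r.read_state(): the state, without advancing time (a new reading comes with each control period).
- r.camera(name): name is "scene" or "top"; returns a dict with "pixels" (480x640x3 uint8, red, green, blue), "z_map" (480x640 float32, m along the optical axis (not along the pixel's ray), 0 where there is no reading), "fovy" (degrees; the focal length in pixels is half the picture's height over the tangent of half this angle, whatever the lens; pixels are square), "cx", "cy" (the principal point, pixels), "k1" (the pictures are not rectified: a ray, as slopes to the right and down, at radius r is drawn at 1 + k1 r^2 times it, then the intrinsics apply), "position" and "orientation" of the camera in the world. Camera axes: x right, y down, z forward; pixel columns grow to the right and rows downward; lengths in m; the calibration is good to about 2 mm. A picture is of the moment at which its call begins.
- r.close_job(): hands the job in; it is judged then, once.
The state is a dict: "time": time; "joint_positions": joint angles; "joint_vel": joint speeds; "joint_torque": joint torques, N m; "ee_pos": TCP position; "eef_rot": TCP orientation; "ft_force": force on the tool from outside, world axes, zero at the start; "torque": the same for the moment, N m; "width": finger opening in m; "grip_force": force on a finger pad.
Only numpy, scipy, OpenCV 4.12 (cv2) and the standard library are available. Lean on these libraries where they do the work, as an engineer would, in place of code of your own. Each camera call takes 0.05 s, during which the arm holds its last target. There are 200 camera calls.

## Working session

There is one attempt and no reset: what is moved stays moved. The work goes in short steps, Python scripts to look and compute and a tool call to move; the robot and the scene stay as the last step left them, time stands still between calls to the robot, and variables do not carry over. Pictures are saved under pics/ and viewed, at most 10 in all, crops included, and the job is handed in when it is done.

Besides the shell and the picture viewer there is one more tool, called by a JSON object that holds its "op" and its "data", one argument or row to a line. apply_moves: Moves the arm, as the interface text tells. Its arguments: {"type":"object","properties":{"steps":{"type":"array","items":{"type":"array","items":{"type":"number"}}},"force":{"type":"number"}},"required":["steps"]}

```bash
ls; mkdir -p pics; cat > h.py <<'E'
import numpy as np, cv2
from scipy.spatial.transform import Rotation as R
from bench import r
def K(c):
    f=240/np.tan(np.radians(c["fovy"])/2); return np.array([[f,0,c["cx"]],[0,f,c["cy"]],[0,0,1]])
def rays(c,uv):
    n=cv2.undistortPoints(np.array(uv,float).reshape(-1,1,2),K(c),np.array([c["k1"],0,0,0.]))[:,0]
    return np.c_[n,np.ones(len(n))]
def Rm(c): 
    o=np.array(c["orientation"]); return R.from_quat(o).as_matrix() if o.size==4 else o
def onplane(c,uv,z):
    d=rays(c,uv)@Rm(c).T; p=np.array(c["position"]); return p+d*((z-p[2])/d[:,2])[:,None]
def cloud(c):
    v,u=np.mgrid[:480,:640]; d=rays(c,np.c_[u.ravel(),v.ravel()])
    return ((d*c["z_map"].reshape(-1,1))@Rm(c).T+np.array(c["position"])).reshape(480,640,3)
def save(n,im): cv2.imwrite("pics/"+n,im[...,::-1])
E
python3 - <<'E'
from h import *
print(r.read_state())
for n in("scene","top"):
    c=r.camera(n); save(n+".png",c["pixels"]); print({k:c[k] for k in c if k not in("pixels","z_map")})
    np.savez(n+".npz",**c)
E
```

```text
pics
{'time': 0.0, 'joint_positions': array([ 1.19943452,  0.33289578, -0.0646928 ,  1.46095366,  0.02160837,
        1.34990957, -0.08848442]), 'joint_vel': array([ 0.00013594,  0.00040451,  0.00071945, -0.00116679,  0.00117636,
        0.00072277,  0.00012264]), 'joint_torque': array([ 1.27605090e-03, -6.23252177e+01,  2.55022093e-02, -3.89885116e+01,
       -6.11910014e-02,  3.99098976e-02,  1.39895819e-04]), 'ee_pos': array([ 0.21342179, -0.58697278,  0.19893314]), 'eef_rot': array([ 9.84831110e-01,  1.73514106e-01, -1.66375672e-04, -7.16219636e-04]), 'ft_force': array([ 0.75367932, -0.32409234, -1.21422215]), 'torque': array([ 0.00910386,  0.01823603, -0.00652703]), 'grip_force': 0.0, 'width': 0.08705422933165351}
{'fovy': 51.964629018194714, 'cx': 316.5726268819176, 'cy': 234.56332520808417, 'k1': -0.00892608059880648, 'position': array([0.2675084 , 0.48319489, 0.75784398]), 'orientation': array([-0.24887309,  0.90590329, -0.33004562,  0.09203969])}
{'fovy': 53.79284020332209, 'cx': 325.2046063519799, 'cy': 229.31669285574236, 'k1': -0.09652861553450354, 'position': array([0.38792653, 0.02234655, 1.07301381]), 'orientation': array([-0.70185795,  0.70825037, -0.06212819,  0.04378273])}
```

View pics/scene.png

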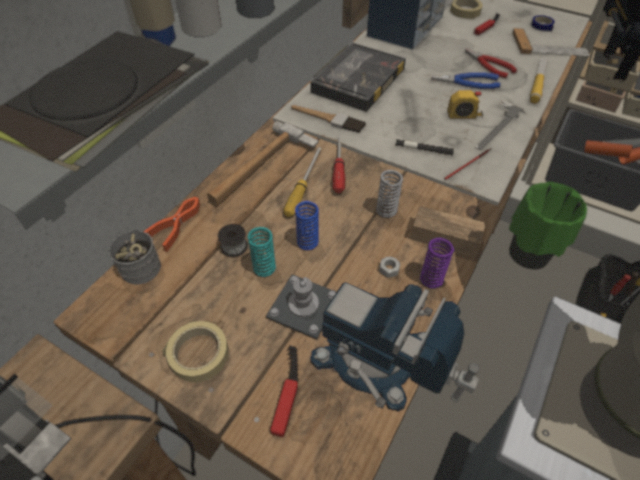

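View pics/top.png

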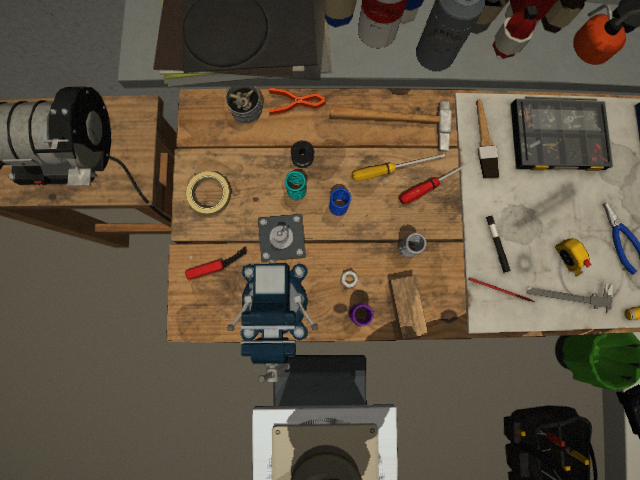

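The scene view shows four spring-shaped things: turquoise (262,252), blue (307,225), purple (436,262) and bare steel (390,193). In the top view the steel one is at (412,244). Only the steel one fits. The rod with its plate is at (302,297) in scene and (281,236) in top. I'll measure both and confirm the steel spring in an enlarged crop.

```bash
python3 - <<'E'
from h import *
ld=lambda n:dict(np.load(n+".npz"))
s,t=ld("scene"),ld("top")
for c,n,(u,v),(ur,vr) in((s,"scene",(390,193),(302,297)),(t,"top",(412,244),(281,236))):
    P=cloud(c); zm=c["z_map"]; print(n,(zm>0).mean())
    for nm,(a,b),w in(("spring",(u,v),32),("rod",(ur,vr),38)):
        sub=P[b-w:b+w,a-w:a+w].reshape(-1,3); g=zm[b-w:b+w,a-w:a+w].ravel()>0; sub=sub[g]
        print(nm,"zmax",np.percentile(sub[:,2],[1,50,98,99.5,100]).round(4))
        for lo,hi in((.006,.014),(.014,.022),(.02,.05),(.05,.09),(.06,.068),(.068,.074),(.074,.08),(.085,.12)):
            q=sub[(sub[:,2]>lo)&(sub[:,2]<hi)]
            if len(q)>5: print(lo,hi,len(q),np.median(q,0).round(4),((q.min(0)+q.max(0))/2).round(4),np.ptp(q,0).round(4))
a=cv2.resize(t["pixels"][209:279,372:452],None,fx=5,fy=5,interpolation=cv2.INTER_CUBIC)
b=cv2.resize(t["pixels"][201:271,241:321],None,fx=5,fy=5,interpolation=cv2.INTER_CUBIC)
c1=cv2.resize(s["pixels"][158:218,350:430],None,fx=5,fy=4,interpolation=cv2.INTER_CUBIC)
a1=cv2.resize(s["pixels"][160:220,350:430],None,fx=5,fy=5,interpolation=cv2.INTER_CUBIC)[:250]
b1=cv2.resize(s["pixels"][265:335,262:342],None,fx=5,fy=5,interpolation=cv2.INTER_CUBIC)
a1=cv2.resize(s["pixels"][160:220,356:424],(400,250),interpolation=cv2.INTER_CUBIC)
im=np.hstack([np.vstack([a[:350],a1]),np.vstack([b,b1])[:600]])
save("crop.png",im)
E
```

```text
scene 0.99587890625
spring zmax [-0.009   0.0015  0.096   0.0987  0.1009]
0.006 0.014 355 [ 0.5105 -0.3274  0.0114] [ 0.527  -0.2676  0.01  ] [0.0912 0.1922 0.008 ]
0.014 0.022 67 [ 0.5025 -0.198   0.0151] [ 0.5159 -0.2622  0.018 ] [0.0684 0.1846 0.008 ]
0.02 0.05 296 [ 0.4867 -0.1777  0.0429] [ 0.4705 -0.182   0.035 ] [0.1078 0.0675 0.0295]
0.05 0.09 332 [ 0.4999 -0.1817  0.0734] [ 0.5029 -0.1924  0.0701] [0.0419 0.0449 0.0393]
0.06 0.068 66 [ 0.4971 -0.1787  0.0645] [ 0.5026 -0.1916  0.0638] [0.0412 0.041  0.0075]
0.068 0.074 55 [ 0.507  -0.1894  0.0707] [ 0.5029 -0.1934  0.071 ] [0.041  0.0429 0.0059]
0.074 0.08 56 [ 0.4938 -0.1858  0.0773] [ 0.5007 -0.193   0.0769] [0.0374 0.0437 0.0058]
0.085 0.12 224 [ 0.5029 -0.1904  0.0943] [ 0.503  -0.1931  0.093 ] [0.0431 0.0463 0.0159]
rod zmax [-0.0103  0.0096  0.1139  0.1153  0.117 ]
0.006 0.014 1637 [0.5258 0.1123 0.0104] [0.5577 0.0948 0.01  ] [0.164  0.1073 0.008 ]
0.014 0.022 536 [0.5219 0.1028 0.0165] [0.5531 0.0932 0.0172] [0.1461 0.0961 0.0063]
0.02 0.05 254 [0.5296 0.0966 0.0389] [0.5418 0.0962 0.035 ] [0.1687 0.0982 0.0297]
0.05
[... 1228 characters left out ...]
028  0.1142  0.1163  0.1192]
0.006 0.014 1464 [0.5242 0.0917 0.0107] [0.5357 0.1077 0.01  ] [0.1721 0.1441 0.008 ]
0.014 0.022 439 [0.5195 0.0847 0.0162] [0.5349 0.1073 0.018 ] [0.1715 0.1435 0.008 ]
0.02 0.05 139 [0.4565 0.0876 0.0258] [0.511  0.1095 0.0324] [0.1245 0.1301 0.0244]
0.05 0.09 216 [0.5273 0.0939 0.0702] [0.4968 0.0947 0.0733] [0.1014 0.0429 0.0329]
0.06 0.068 50 [0.4747 0.1012 0.0647] [0.4954 0.0947 0.064 ] [0.097  0.0429 0.0077]
0.068 0.074 133 [0.5296 0.0942 0.0708] [0.5088 0.0952 0.071 ] [0.0773 0.0362 0.0059]
0.074 0.08 22 [0.5312 0.0918 0.076 ] [0.4942 0.0886 0.0764] [0.0961 0.0279 0.0044]
0.085 0.12 356 [0.4542 0.1064 0.1132] [0.4546 0.1083 0.1024] [0.0212 0.0686 0.0337]
```

View pics/crop.png

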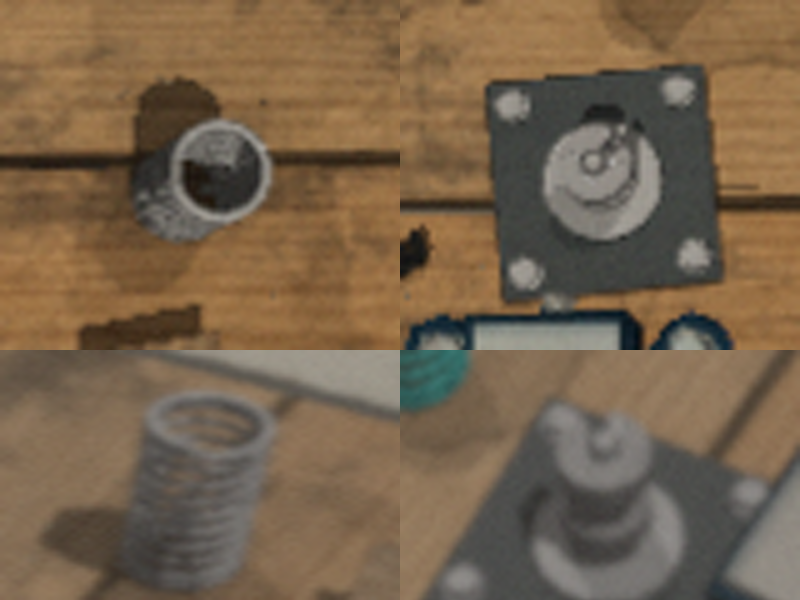

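The crop confirms that the bare steel spring is the one, at top (412,244). The upper collar's slot shows as a dark notch running to the upper right of the rod, at about top (285,227). Next: plate yaw, slot angle, rod centre, and whether the tang shows through the spring.

```bash
python3 - <<'E'
from h import *
ld=lambda n:dict(np.load(n+".npz"))
s,t=ld("scene"),ld("top")
for c,n,(u,v) in((s,"s",(390,193)),(t,"t",(412,244))):
    P=cloud(c)
    ctr=np.array([.504,-.192]); 
    d=np.hypot(*(P[...,:2]-ctr).transpose(2,0,1)); m=(d<.0150)&(P[...,2]>-.01)&(P[...,2]<.085)
    print(n); 
    for y,x in np.argwhere(m): 
        q=P[y,x]; print(x,y,((q[:2]-ctr)*1e3).round(1),(q[2]*1e3).round(1),c["pixels"][y,x],end="; ")
    print()
# rod: disks
for c,n in((s,"s"),(t,"t")):
    P=cloud(c); g=np.hypot(P[...,0]-.528,P[...,1]-.095)<.035
    for lo,hi in((.067,.073),(.073,.08),(.037,.043),(.0135,.0185)):
        m=g&(P[...,2]>lo)&(P[...,2]<hi); q=P[m]
        if len(q)<8: print(n,lo,len(q)); continue
        (cx,cy),rr=cv2.minEnclosingCircle((q[:,:2]*1e3).astype(np.float32)); print(n,lo,len(q),q.mean(0).round(4),(cx,cy,rr))
# plate: top-view dark-grey mask
im=t["pixels"].astype(int); P=cloud(t)
w=np.zeros((480,640),bool); w[205:268,250:312]=1
m=w&(np.ptp(im,axis=2)<22)&(P[...,2]>.006)&(P[...,2]<.02)
cnt=max(cv2.findContours(m.astype(np.uint8),cv2.RETR_EXTERNAL,cv2.CHAIN_APPROX_NONE)[0],key=cv2.contourArea)
b=onplane(t,cnt[:,0],.010)[:,:2].astype(np.float32)*1000
print("plate",cv2.minAreaRect(b))
# warp of spring & slot
a=cv2.resize(t["pixels"][224:264,392:432],(400,400),interpolation=cv2.INTER_CUBIC)
# slot: rectified top face view at z=.070
g=np.linspace(-25,25,400); X,Y=np.meshgrid(g,g)  # up=+x,right=-y
W=np.c_[(.528-Y.ravel()/1e3),(.095-X.ravel()/1e3),np.full(X.size,.070)]
L=(W-t["position"])@Rm(t); 
uv=cv2.projectPoints(L,np.zeros(3),np.zeros(3),K(t),np.array([t["k1"],0,0,0.]))[0][:,0].reshape(400,400,2).astype(np.float32)
b=cv2.remap(t["pixels"],uv[...,0],uv[...,1],cv2.INTER_CUBIC)
save("c2.png",cv2.convertScaleAbs(np.hstack([a,b]),alpha=1.3))
E
```

```text
s
388 191 [-3.9 14.3] 73.8 [104  95  88]; 388 195 [-5.1 14.1] 63.1 [81 76 73]; 385 198 [-0.1 14.7] 52.5 [81 75 71]; 388 205 [-0.2 -9.5] 10.4 [78 72 70]; 382 207 [11.7 -7.9] -0.6 [62 58 52]; 382 208 [ 9.7 -3.4] 1.5 [60 55 52]; 383 208 [ 8.2 -5.1] 0.8 [59 55 49]; 384 208 [ 6.2 -5.7] 1.3 [68 63 60]; 385 208 [ 4.2 -6.2] 2.0 [75 70 67]; 386 208 [ 2.5 -7.8] 1.4 [77 72 66]; 387 208 [ 1.  -9.7] 0.4 [78 73 71]; 389 208 [-3.3 -9.8] 2.7 [85 82 78]; 390 208 [ -4.2 -13.5] -0.2 [87 82 79]; 386 209 [ 0.8 -3.7] 3.1 [70 65 63]; 387 209 [ 0.  -7.8] -0.4 [67 64 58]; 388 209 [-2.2 -7.7] 1.0 [76 70 66]; 389 209 [-3.9 -8.9] 0.8 [84 81 76]; 380 210 [11.1  3.2] 0.7 [64 59 55]; 381 211 [7.4 6.5] 2.7 [62 58 54]; 382 211 [6.3 3.5] 0.5 [63 57 51]; 383 211 [3.9 4.2] 2.5 [68 62 59]; 391 211 [-10.5  -4.3] 2.5 [93 89 84]; 392 211 [-11.1  -9.2] -1.7 [100  97  91]; 383 212 [3.  5.6] 1.2 [69 63 58]; 384 212 [0.8 5.6] 2.4 [75 71 67]; 385 212 [-0.7  3.9] 1.7 [74 69 65]; 386 212 [-2.4  2.7] 1.5 [70 64 60]; 387 212 [-3.6 -0.1] -0.5 [71 65 60]; 388 212 [-6.9  3.2] 4.5 [77 70 67]; 389 212 [-7.2 -2.3] -0.5 [79 73 71]; 390 21
[... 1221 characters left out ...]
88, 95.90724182128906, 11.748700141906738)
s 0.037 123 [0.5254 0.1005 0.0401] (528.5458374023438, 95.41985321044922, 15.486824035644531)
s 0.0135 360 [0.5247 0.101  0.0162] (527.6767578125, 96.9615707397461, 29.106470108032227)
t 0.067 128 [0.5308 0.0932 0.0703] (531.78759765625, 92.72408294677734, 16.12499237060547)
t 0.073 31 [0.5314 0.0942 0.0751] (531.1243896484375, 94.13963317871094, 14.025114059448242)
t 0.037 20 [0.5278 0.0879 0.0407] (531.0029907226562, 92.828369140625, 15.941585540771484)
t 0.0135 204 [0.5269 0.092  0.0161] (528.05224609375, 95.35277557373047, 33.67190170288086)
plate ((531.6930541992188, 93.15921783447266), (99.50557708740234, 99.97067260742188), 5.224401473999023)
```

View pics/c2.png

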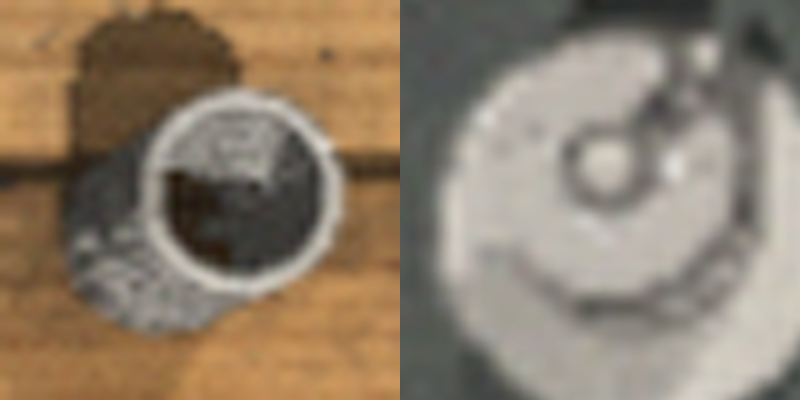

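The left crop shows the spring's top ring. Depth through it gives a small grey patch at top (412,247), z≈8 mm, about 12 mm from the axis, which is the tang at world yaw ≈ -1.35. The right crop shows the upper slot at crop (685,80), world yaw ≈ -0.62. The plate yaw is 0.09 rad, so the slot is about -0.71 relative, inside the stated range. Spring is at ≈ (0.504,-0.1925) and rod at ≈ (0.530,0.094). Moving above the spring now; the current hand yaw suits the later twist.

{"op": "apply_moves", "data": {
  "steps": [
    [0,0,0,407,-272,0,1],
    [0,0,0,407,-272,0,1],
    [0,0,0,407,-272,0,1],
    [0,0,0,407,-272,0,1],
    [0,0,0,407,-272,0,1],
    [0,0,0,407,-272,0,1],
    [0,0,0,407,-272,0,1],
    [0,0,0,407,-272,0,1],
    [0,0,0,407,-272,0,1],
    [0,0,0,407,-272,0,1],
    [0,0,0,407,-272,0,1],
    [0,0,0,407,-272,0,1],
    [0,0,0,407,-272,0,1],
    [0,0,0,407,-272,0,1],
    [0,0,0,407,-272,0,1],
    [0,0,0,407,-272,0,1]
  ],
  "force": 30
}}

```text
time: 1.43
ee_pos: [0.5023, -0.1941, 0.1995]
eef_rot: [0.985, 0.172, -0.0, 0.0]
ft_force: [0.5, -0.1, -0.2]
width: 0.087
grip_force: 0.0
```

{"op": "apply_moves", "data": {
  "steps": [
    [0,0,0,2,-1,30,1],
    [0,0,0,2,-1,60,1],
    [0,0,0,2,-1,90,1],
    [0,0,0,2,-1,115,1],
    [0,0,0,2,-1,134,1],
    [0,0,0,2,-1,134,1],
    [0,0,0,2,-1,134,-1],
    [0,0,0,2,-1,134,-1],
    [0,0,0,2,-1,134,-1],
    [0,0,0,2,-1,134,-1],
    [0,0,0,2,-1,134,-1],
    [0,0,0,2,-1,134,-1],
    [0,0,0,2,-1,134,-1],
    [0,0,0,2,-1,134,-1],
    [0,0,0,2,-1,134,-1],
    [0,0,0,2,-1,134,-1]
  ]
}}

```text
time: 2.77
ee_pos: [0.5048, -0.1912, 0.0659]
eef_rot: [0.985, 0.173, 0.0, 0.0]
ft_force: [-0.1, -0.3, 0.2]
width: 0.0431
grip_force: 30.0
```

{"op": "apply_moves", "data": {
  "steps": [
    [0,0,0,0,0,-40,-1],
    [0,0,0,0,0,-80,-1],
    [0,0,0,0,0,-110,-1],
    [0,0,-0.1,15,-32,-110,-1],
    [0,0,-0.2,30,-64,-110,-1],
    [0,0,-0.3,45,-97,-110,-1],
    [0,0,-0.4,60,-129,-110,-1],
    [0,0,-0.5,75,-162,-110,-1],
    [0,0,-0.6,90,-194,-110,-1],
    [0,0,-0.7,105,-226,-110,-1],
    [0,0,-0.73,121,-259,-110,-1],
    [0,0,-0.73,121,-259,-110,-1],
    [0,0,-0.73,121,-259,-110,-1],
    [0,0,-0.73,121,-259,-110,-1]
  ]
}}

```text
time: 3.93
ee_pos: [0.5296, 0.0934, 0.1753]
eef_rot: [0.858, 0.514, -0.0, -0.0]
ft_force: [0.3, 0.4, -2.4]
width: 0.0432
grip_force: 30.0
```

```bash
cat > look.py <<'E'
from h import *
import sys
st=r.read_state(); print(st["time"],st["ee_pos"].round(4),st["ft_force"].round(2),st["torque"].round(3))
for n in("scene","top"):
    c=r.camera(n); np.savez(n+"2.npz",**c); P=cloud(c)
    near=np.hypot(P[...,0]-.53,P[...,1]-.094)<.035
    f=st["ee_pos"][2]-.066
    for lo,hi in((f+.002,f+.012),(f+.012,f+.03),(f+.03,f+.05)):
        q=P[near&(P[...,2]>lo)&(P[...,2]<hi)]
        if len(q)<8: print(n,len(q)); continue
        # circle fit of fixed radius 22 to visible outer surface
        from scipy.optimize import least_squares
        o=least_squares(lambda p:np.hypot(q[:,0]-p[0],q[:,1]-p[1])-.0213,[.53,.094],loss="soft_l1",f_scale=.001).x
        print(n,round(lo,3),len(q),o.round(4))
    if len(sys.argv)>1: save(sys.argv[1]+n+".png",c["pixels"])
c=dict(np.load("scene2.npz"))
save((sys.argv+["x"])[1]+"z.png",cv2.resize(c["pixels"][190:340,230:390],(640,600),interpolation=cv2.INTER_CUBIC))
E
python3 look.py a
```

```text
3.9333 [0.5296 0.0934 0.1753] [ 0.29  0.43 -2.43] [-0.085 -0.096  0.017]
scene 0.111 134 [0.53   0.0903]
scene 0.121 147 [0.5301 0.0902]
scene 0.139 181 [0.5301 0.0899]
top 0
top 0
top 0
```

View pics/az.png

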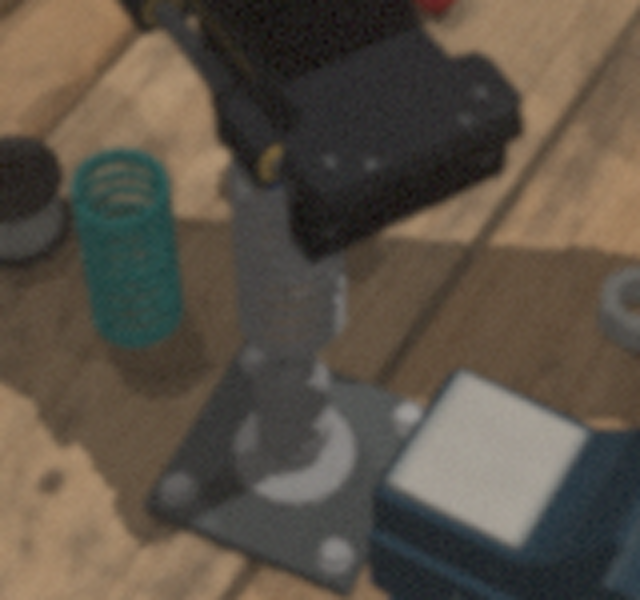

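The enlarged scene crop shows the held spring upright, its foot at crop (291,345), right over the collar at crop (290,375), with nothing else touched. I'll check the lateral offset from the silhouettes in that camera.

```bash
python3 - <<'E'
from h import *
def prof(c,ctr,zlo,zhi,rad,label):
    P=cloud(c); p=np.array(c["position"]); v=np.array(ctr)-p[:2]; v/=np.linalg.norm(v); lat=np.array([-v[1],v[0]])
    m=(np.hypot(P[...,0]-ctr[0],P[...,1]-ctr[1])<rad)&(P[...,2]>zlo)&(P[...,2]<zhi)
    out=[]
    # angular silhouette: bearing of rays about the camera's vertical axis
    for row in range(480):
        xs=np.flatnonzero(m[row])
        if len(xs)<8: continue
        d=rays(c,[[xs[0]-.5,row],[xs[-1]+.5,row]])@Rm(c).T
        b=np.arctan2(d@np.r_[lat,0],d@np.r_[v,0])
        D=np.linalg.norm(np.array(ctr)-p[:2]); out.append((D*np.tan(b.mean()),D*np.ptp(b)))
    o=np.array(out)*1e3; print(label,len(o),"lat off mm",np.median(o[:,0]).round(2),"width",np.median(o[:,1]).round(1),"lat dir",lat.round(2))
s,s2=dict(np.load("scene.npz")),dict(np.load("scene2.npz"))
prof(s2,(.53,.094),.114,.155,.03,"spring")
prof(s,(.53,.094),.055,.068,.022,"collar up"); prof(s,(.53,.094),.060,.073,.022,"collar+face")
prof(s2,(.53,.094),.055,.068,.022,"collar up now")
prof(s,(.504,-.192),.02,.085,.03,"spring initial vs .504,-.192")
# slot angle by depth in top
t=dict(np.load("top.npz"));P=cloud(t)
d=onplane(t,np.stack(np.meshgrid(np.arange(640),np.arange(480)),-1).reshape(-1,2),.070).reshape(480,640,3)
for ctr in((.531,.0932),):
    a=np.hypot(d[...,0]-ctr[0],d[...,1]-ctr[1]); m=(a<.0155)&(a>.008)&(P[...,2]<.062)
    for y,x in np.argwhere(m): q=d[y,x,:2]-ctr; print((q*1e3).round(1),P[y,x,2].round(3),np.arctan2(q[1],q[0]).round(2))
E
```

```text
spring 23 lat off mm -1.75 width 42.1 lat dir [0.83 0.56]
collar up 4 lat off mm 0.4 width 24.1 lat dir [0.83 0.56]
collar+face 17 lat off mm -0.33 width 29.0 lat dir [0.83 0.56]
collar up now 4 lat off mm 0.4 width 24.1 lat dir [0.83 0.56]
spring initial vs .504,-.192 30 lat off mm -1.0 width 42.8 lat dir [0.94 0.33]
[11.8 -9.5] 0.021 -0.68
[ 9.7 -7.4] 0.042 -0.65
[ 9.7 -9.5] 0.041 -0.78
[  9.7 -11.7] 0.015 -0.88
[ 7.5 -5.2] 0.041 -0.61
[ 7.5 -7.4] 0.041 -0.78
[ 7.5 -9.5] 0.042 -0.9
[ 5.4 -7.4] 0.041 -0.94
```

The spring sits about 1.7 mm off along tool x. I'll correct that, go down to just above the tang contact height (TCP z 0.130), and read the force.

{"op": "apply_moves", "data": {
  "steps": [
    [0,0,0.05,1.7,0.3,0,-1],
    [0,0,0.05,1.7,0.3,12,-1],
    [0,0,0.05,1.7,0.3,24,-1],
    [0,0,0.05,1.7,0.3,32,-1],
    [0,0,0.05,1.7,0.3,36,-1],
    [0,0,0.05,1.7,0.3,40,-1],
    [0,0,0.05,1.7,0.3,42,-1],
    [0,0,0.05,1.7,0.3,42,-1],
    [0,0,0.05,1.7,0.3,42,-1]
  ]
}}

```text
time: 4.78
ee_pos: [0.5312, 0.0952, 0.1342]
eef_rot: [0.871, 0.492, 0.0, 0.0]
ft_force: [-1.0, -0.0, 1.8]
width: 0.0432
grip_force: 30.0
```

```bash
python3 look.py b
```

```text
4.7833 [0.5312 0.0952 0.1342] [-0.98 -0.    1.75] [0.019 0.334 0.054]
scene 0.07 82 [0.5308 0.0908]
scene 0.08 160 [0.531  0.0912]
scene 0.098 172 [0.531  0.0914]
top 0
top 0
top 0
```

View pics/bz.png

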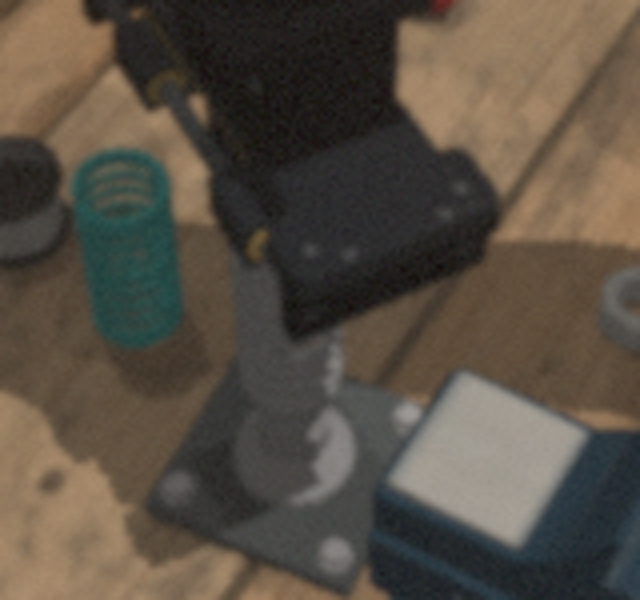

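The crop shows the spring foot at crop (287,405) resting at collar height, roughly 1 mm off the collar's centre line. I'll quantify it.

```bash
cat > prof.py <<'E'
from h import *
def prof(c,ctr,zlo,zhi,rad,label,wmin=8):
    P=cloud(c); p=np.array(c["position"]); v=np.array(ctr)-p[:2]; v/=np.linalg.norm(v); lat=np.array([-v[1],v[0]])
    m=(np.hypot(P[...,0]-ctr[0],P[...,1]-ctr[1])<rad)&(P[...,2]>zlo)&(P[...,2]<zhi)
    out=[];D=np.linalg.norm(np.array(ctr)-p[:2])
    for row in range(480):
        xs=np.flatnonzero(m[row])
        if len(xs)<wmin: continue
        d=rays(c,[[xs[0]-.5,row],[xs[-1]+.5,row]])@Rm(c).T
        b=np.arctan2(d@np.r_[lat,0],d@np.r_[v,0]); out.append((D*np.tan(b.mean()),D*np.ptp(b)))
    o=np.array(out)*1e3; print(label,len(o)); print(np.c_[o].round(1).tolist())
s,s2=dict(np.load("scene.npz")),dict(np.load("scene2.npz"))
prof(s2,(.53,.094),.07,.115,.03,"spring")
prof(s,(.53,.094),.025,.073,.018,"collars")
prof(s,(.53,.094),.012,.018,.032,"flange")
E
python3 prof.py
```

```text
spring 19
[[-1.0, 44.0], [-0.9, 44.1], [-0.0, 42.6], [-0.8, 44.4], [-0.7, 44.5], [-0.6, 44.6], [-1.4, 43.1], [-1.3, 43.2], [-1.3, 43.3], [-1.2, 43.4], [-0.3, 41.9], [-0.2, 42.0], [0.7, 40.4], [-0.0, 38.9], [0.0, 35.6], [1.0, 34.0], [1.1, 30.7], [0.3, 25.6], [1.2, 17.1]]
collars 26
[[-1.4, 23.2], [-1.4, 26.5], [-0.5, 28.3], [-2.1, 28.3], [-0.3, 31.8], [-0.3, 31.8], [-0.2, 31.9], [-0.1, 32.0], [-0.0, 32.1], [0.0, 32.2], [-0.7, 30.6], [-0.7, 30.7], [-0.6, 30.8], [-0.5, 30.8], [-0.4, 30.9], [-0.4, 31.0], [-0.3, 31.1], [-1.1, 32.9], [-1.0, 33.0], [-0.0, 31.4], [0.0, 31.5], [-0.8, 29.8], [0.2, 28.1], [-0.6, 26.4], [-0.5, 23.0], [0.5, 17.7]]
flange 19
[[-1.1, 46.8], [-1.0, 54.0], [1.7, 55.9], [0.1, 49.0], [0.1, 56.2], [2.0, 59.8], [-2.4, 54.8], [1.2, 62.0], [-2.2, 55.1], [-0.3, 51.7], [-0.3, 51.8], [-2.9, 53.8], [-0.1, 48.6], [-0.0, 52.3], [1.9, 45.2], [0.2, 41.7], [2.1, 45.5], [-2.4, 36.5], [1.4, 22.0]]
```

{"op": "apply_moves", "data": {
  "steps": [
    [0,0,0,0,0,-3,-1],
    [0,0,0,0.6,-1.4,-3,-1],
    [0,0,0,0.6,-1.4,-1,-1],
    [0,0,0,0.6,-1.4,0,-1],
    [0,0,0,0.6,-1.4,0,-1]
  ]
}}

```text
time: 5.3
ee_pos: [0.5298, 0.0962, 0.1332]
eef_rot: [0.871, 0.492, -0.0, -0.0]
ft_force: [-0.0, 0.4, -1.6]
width: 0.0427
grip_force: 30.0
```

```bash
python3 -c "
from h import *
s=r.read_state(); print(s['ee_pos'].round(4),s['ft_force'].round(2),s['torque'].round(3))"
```

```text
[0.5298 0.0962 0.1332] [-0.05  0.36 -1.63] [ 0.002 -0.057  0.01 ]
```

The ring is free over the collar now. Going down for the tang contact, with about 5 mm of push.

{"op": "apply_moves", "data": {
  "steps": [
    [0,0,0,0,0,2,-1],
    [0,0,0,0,0,4,-1],
    [0,0,0,0,0,6,-1],
    [0,0,0,0,0,8,-1],
    [0,0,0,0,0,8,-1],
    [0,0,0,0,0,8,-1]
  ]
}}

```text
time: 5.8
ee_pos: [0.53, 0.0963, 0.1256]
eef_rot: [0.871, 0.492, -0.0, -0.0]
ft_force: [0.1, 0.1, -1.4]
width: 0.043
grip_force: 30.0
```

```bash
cat > st.py <<'E'
from h import *
s=r.read_state(); q=s['eef_rot']; print(round(s['time'],2),s['ee_pos'].round(4),s['ft_force'].round(2),s['torque'].round(3),"yaw",round(2*np.arctan2(q[1],q[0]),3))
E
python3 st.py
```

```text
5.8 [0.53   0.0963 0.1256] [ 0.1   0.11 -1.44] [-0.014 -0.065 -0.007] yaw 1.029
```

{"op": "apply_moves", "data": {
  "steps": [
    [0,0,0,0,0,3,-1],
    [0,0,0,0,0,6,-1],
    [0,0,0,0,0,9,-1],
    [0,0,0,0,0,9,-1],
    [0,0,0,0,0,9,-1]
  ]
}}

```text
time: 6.22
ee_pos: [0.5299, 0.0963, 0.1165]
eef_rot: [0.871, 0.492, -0.0, -0.0]
ft_force: [0.5, 0.7, -1.8]
width: 0.0429
grip_force: 30.0
```

```bash
python3 st.py
```

```text
6.22 [0.5299 0.0963 0.1165] [ 0.53  0.67 -1.83] [-0.015 -0.081  0.007] yaw 1.029
```

The tang entered the upper slot directly, with no snag. On to the lower collar.

{"op": "apply_moves", "data": {
  "steps": [
    [0,0,0,0,0,4,-1],
    [0,0,0,0,0,8,-1],
    [0,0,0,0,0,12,-1],
    [0,0,0,0,0,15,-1],
    [0,0,0,0,0,18,-1],
    [0,0,0,0,0,21,-1],
    [0,0,0,0,0,21,-1],
    [0,0,0,0,0,21,-1]
  ]
}}

```text
time: 6.88
ee_pos: [0.5303, 0.0966, 0.0961]
eef_rot: [0.871, 0.492, 0.0, 0.0]
ft_force: [-0.7, 1.3, 4.2]
width: 0.0431
grip_force: 30.0
```

```bash
python3 st.py
```

```text
6.88 [0.5303 0.0966 0.0961] [-0.67  1.3   4.18] [0.166 0.276 0.048] yaw 1.029
```

It has snagged on the lower collar at about 6 N. Twisting clockwise first, where most of the range lies.

{"op": "apply_moves", "data": {
  "steps": [
    [0,0,0.03,0,0,0,-1],
    [0,0,0.06,0,0,0,-1],
    [0,0,0.09,0,0,0,-1],
    [0,0,0.12,0,0,0,-1],
    [0,0,0.15,0,0,0,-1],
    [0,0,0.18,0,0,0,-1],
    [0,0,0.21,0,0,0,-1],
    [0,0,0.24,0,0,0,-1],
    [0,0,0.24,0,0,0,-1]
  ]
}}

```text
time: 7.63
ee_pos: [0.5307, 0.0965, 0.0964]
eef_rot: [0.923, 0.384, 0.001, 0.0]
ft_force: [0.4, 0.3, 2.9]
width: 0.0428
grip_force: 30.0
```

```bash
python3 st.py
```

```text
7.63 [0.5307 0.0965 0.0964] [0.38 0.32 2.93] [ 0.033 -0.102  0.007] yaw 0.787
```

{"op": "apply_moves", "data": {
  "steps": [
    [0,0,0.03,0,0,0,-1],
    [0,0,0.06,0,0,0,-1],
    [0,0,0.09,0,0,0,-1],
    [0,0,0.12,0,0,0,-1],
    [0,0,0.15,0,0,0,-1],
    [0,0,0.18,0,0,0,-1],
    [0,0,0.21,0,0,0,-1],
    [0,0,0.24,0,0,0,-1],
    [0,0,0.24,0,0,0,-1]
  ]
}}

```text
time: 8.38
ee_pos: [0.5307, 0.0962, 0.0962]
eef_rot: [0.963, 0.271, 0.001, 0.0]
ft_force: [1.2, -0.8, 3.5]
width: 0.0433
grip_force: 30.0
```

```bash
python3 st.py
```

```text
8.38 [0.5307 0.0962 0.0962] [ 1.23 -0.8   3.47] [-0.082 -0.253  0.034] yaw 0.548
```

{"op": "apply_moves", "data": {
  "steps": [
    [0,0,0.03,0,0,0,-1],
    [0,0,0.06,0,0,0,-1],
    [0,0,0.09,0,0,0,-1],
    [0,0,0.12,0,0,0,-1],
    [0,0,0.15,0,0,0,-1],
    [0,0,0.18,0,0,0,-1],
    [0,0,0.21,0,0,0,-1],
    [0,0,0.24,0,0,0,-1],
    [0,0,0.24,0,0,0,-1]
  ]
}}

```text
time: 9.13
ee_pos: [0.5297, 0.096, 0.0953]
eef_rot: [0.988, 0.154, -0.0, 0.0]
ft_force: [0.8, -0.3, -2.2]
width: 0.0432
grip_force: 30.0
```

```bash
python3 st.py
```

```text
9.13 [0.5297 0.096  0.0953] [ 0.78 -0.34 -2.21] [ 0.001 -0.179  0.044] yaw 0.309
```

It dropped through at yaw ≈ 0.4. I'll relax the twist a little and seat it on the flange.

{"op": "apply_moves", "data": {
  "steps": [
    [0,0,-0.05,0,0,0,-1],
    [0,0,-0.09,0,0,2,-1],
    [0,0,-0.09,0,0,5,-1],
    [0,0,-0.09,0,0,8,-1],
    [0,0,-0.09,0,0,11,-1],
    [0,0,-0.09,0,0,14,-1],
    [0,0,-0.09,0,0,16,-1],
    [0,0,-0.09,0,0,18,-1],
    [0,0,-0.09,0,0,18,-1]
  ]
}}

```text
time: 9.88
ee_pos: [0.5304, 0.0962, 0.0778]
eef_rot: [0.98, 0.198, 0.0, 0.0]
ft_force: [-0.3, -0.9, 4.2]
width: 0.0429
grip_force: 30.0
```

```bash
python3 st.py
```

```text
9.88 [0.5304 0.0962 0.0778] [-0.32 -0.87  4.24] [-0.262  0.081 -0.006] yaw 0.398
```

It's seated: the spring presses about 6 N on the flange at TCP z 0.078. Easing the push and twisting counter-clockwise toward the stop, about 1.44 rad.

{"op": "apply_moves", "data": {
  "steps": [
    [0,0,-0.05,0,0,-2,-1],
    [0,0,-0.13,0,0,-2,-1],
    [0,0,-0.21,0,0,-2,-1],
    [0,0,-0.29,0,0,-2,-1],
    [0,0,-0.37,0,0,-2,-1],
    [0,0,-0.45,0,0,-2,-1],
    [0,0,-0.53,0,0,-2,-1],
    [0,0,-0.61,0,0,-2,-1],
    [0,0,-0.69,0,0,-2,-1],
    [0,0,-0.77,0,0,-2,-1],
    [0,0,-0.85,0,0,-2,-1],
    [0,0,-0.93,0,0,-2,-1],
    [0,0,-1.01,0,0,-2,-1],
    [0,0,-1.09,0,0,-2,-1],
    [0,0,-1.15,0,0,-2,-1],
    [0,0,-1.2,0,0,-2,-1],
    [0,0,-1.2,0,0,-2,-1],
    [0,0,-1.2,0,0,-2,-1]
  ]
}}

```text
time: 11.38
ee_pos: [0.5296, 0.0966, 0.0797]
eef_rot: [0.698, 0.716, -0.0, -0.0]
ft_force: [-2.7, 1.0, 2.8]
width: 0.0433
grip_force: 30.0
```

```bash
python3 st.py
```

```text
11.38 [0.5296 0.0966 0.0797] [-2.67  0.98  2.83] [ 0.195  0.813 -0.084] yaw 1.597
```

{"op": "apply_moves", "data": {
  "steps": [
    [0,0,0,0,-1,0,-1],
    [0,0,0,0,-1,0,-1],
    [0,0,-0.05,0,-1,0,-1],
    [0,0,-0.08,0,-1,0,-1],
    [0,0,-0.08,0,-1,0,-1]
  ]
}}

```text
time: 11.8
ee_pos: [0.5291, 0.0963, 0.0798]
eef_rot: [0.668, 0.744, 0.0, 0.0]
ft_force: [-2.0, 0.8, 2.1]
width: 0.0428
grip_force: 30.0
```

```bash
python3 st.py
```

```text
11.8 [0.5291 0.0963 0.0798] [-2.    0.81  2.1 ] [ 0.161  0.424 -0.051] yaw 1.679
```

{"op": "apply_moves", "data": {
  "steps": [
    [0,0,0,0.3,-1,0,-1],
    [0,0,0,0.3,-1,0,-1],
    [0,0,-0.05,0.3,-1,0,-1],
    [0,0,-0.1,0.3,-1,0,-1],
    [0,0,-0.15,0.3,-1,0,-1],
    [0,0,-0.15,0.3,-1,0,-1]
  ]
}}

```text
time: 12.3
ee_pos: [0.5281, 0.0964, 0.0798]
eef_rot: [0.61, 0.793, 0.0, 0.0]
ft_force: [-0.6, 0.5, 2.4]
width: 0.0432
grip_force: 30.0
```

```bash
python3 st.py
```

```text
12.3 [0.5281 0.0964 0.0798] [-0.62  0.45  2.38] [ 0.14   0.211 -0.051] yaw 1.83
```

{"op": "apply_moves", "data": {
  "steps": [
    [0,0,-0.04,0,0,0,-1],
    [0,0,-0.08,0,0,0,-1],
    [0,0,-0.12,0,0,0,-1],
    [0,0,-0.12,0,0,0,-1],
    [0,0,-0.12,0,0,0,-1]
  ]
}}

```text
time: 12.72
ee_pos: [0.5281, 0.0962, 0.0797]
eef_rot: [0.563, 0.826, -0.0, 0.0]
ft_force: [-1.5, -1.1, 1.7]
width: 0.0434
grip_force: 30.0
```

```bash
python3 st.py
```

```text
12.72 [0.5281 0.0962 0.0797] [-1.49 -1.12  1.73] [-0.173  0.158 -0.071] yaw 1.946
```

{"op": "apply_moves", "data": {
  "steps": [
    [0,0,-0.04,0,0,0,-1],
    [0,0,-0.08,0,0,0,-1],
    [0,0,-0.12,0,0,0,-1],
    [0,0,-0.12,0,0,0,-1],
    [0,0,-0.12,0,0,0,-1]
  ]
}}

```text
time: 13.13
ee_pos: [0.5282, 0.0961, 0.0798]
eef_rot: [0.512, 0.859, -0.0, 0.0]
ft_force: [-0.7, -1.5, 2.3]
width: 0.0426
grip_force: 30.0
```

```bash
python3 st.py
```

```text
13.13 [0.5282 0.0961 0.0798] [-0.71 -1.46  2.33] [-0.398  0.114 -0.061] yaw 2.066
```

{"op": "apply_moves", "data": {
  "steps": [
    [0,0,-0.05,0,0,0,-1],
    [0,0,-0.1,0,0,0,-1],
    [0,0,-0.15,0,0,0,-1],
    [0,0,-0.15,0,0,0,-1],
    [0,0,-0.15,0,0,0,-1]
  ]
}}

```text
time: 13.55
ee_pos: [0.5281, 0.096, 0.0797]
eef_rot: [0.447, 0.895, -0.0, 0.0]
ft_force: [-0.7, -2.2, 2.9]
width: 0.0426
grip_force: 30.0
```

```bash
python3 st.py; sleep 0; python3 - <<'E'
from h import *
v=[]
for i in range(6):
    r.camera("top"); s=r.read_state(); v.append(np.r_[s['ft_force'],s['torque']])
print(np.mean(v,0).round(3),np.std(v,0).round(3))
E
```

```text
13.55 [0.5281 0.096  0.0797] [-0.74 -2.23  2.94] [-0.696  0.173 -0.149] yaw 2.215
[-0.887 -2.741  2.605 -0.787  0.233 -0.119] [0.578 0.364 0.179 0.052 0.034 0.028]
```

{"op": "apply_moves", "data": {
  "steps": [
    [0,0,-0.05,0,0,0,-1],
    [0,0,-0.1,0,0,0,-1],
    [0,0,-0.15,0,0,0,-1],
    [0,0,-0.15,0,0,0,-1]
  ]
}}

```text
time: 14.18
ee_pos: [0.5278, 0.096, 0.0796]
eef_rot: [0.376, 0.927, -0.0, -0.0]
ft_force: [-2.0, -3.9, 2.3]
width: 0.0433
grip_force: 30.0
```

```bash
cat > avg.py <<'E'
from h import *
v=[]
for i in range(8):
    r.camera("top"); s=r.read_state(); v.append(np.r_[s['ft_force'],s['torque']])
q=s['eef_rot'];print(s['time'],s['ee_pos'].round(4),np.mean(v,0).round(3),"yaw",round(2*np.arctan2(q[1],q[0]),3),s['joint_positions'].round(2))
E
python3 avg.py
```

```text
14.5833 [0.5278 0.0962 0.0796] [-2.265 -4.656  3.049 -1.269  0.6   -0.181] yaw 2.368 [ 0.5   0.38 -0.9   1.8   0.33  1.12  0.28]
```

Torque rises at 0.4 N m/rad, exactly the spring's own twist stiffness, so the tang is firmly against the stop (contact at yaw ≈ 1.92). I'll unwind most of the wind-up and ease the push.

{"op": "apply_moves", "data": {
  "steps": [
    [0,0,0.08,0,0,0,-1],
    [0,0,0.16,0,0,0,-1],
    [0,0,0.24,0,0,0,-1],
    [0,0,0.32,0,0,0,-1],
    [0,0,0.37,0,0,-1,-1],
    [0,0,0.37,0,0,-2,-1],
    [0,0,0.37,0,0,-2,-1]
  ]
}}

```text
time: 15.17
ee_pos: [0.5282, 0.0969, 0.0819]
eef_rot: [0.54, 0.842, 0.0, 0.0]
ft_force: [-0.5, -1.8, 0.6]
width: 0.0431
grip_force: 30.0
```

```bash
python3 avg.py
```

```text
15.5667 [0.5282 0.0966 0.0817] [ 0.434 -0.925  0.764 -0.446 -0.065 -0.008] yaw 1.999 [ 0.45  0.36 -0.83  1.8   0.29  1.11 -0.06]
```

Loads are near zero. Opening partway, since the vise is close, then straight up.

{"op": "apply_moves", "data": {
  "steps": [
    [0,0,0,0,0,0,0.1],
    [0,0,0,0,0,0,0.2],
    [0,0,0,0,0,0,0.4],
    [0,0,0,0,0,0,0.4],
    [0,0,0,0,0,0,0.4],
    [0,0,0,0,0,0,0.4],
    [0,0,0,0,0,-15,0.4],
    [0,0,0,0,0,-40,0.4],
    [0,0,0,0,0,-80,0.4],
    [0,0,0,0,0,-120,0.4],
    [0,0,0,-40,0,-140,0.4],
    [0,0,0,-80,0,-140,0.4],
    [0,0,0,-120,0,-140,0.4],
    [0,0,0,-160,0,-140,0.4],
    [0,0,0,-200,0,-140,0.4],
    [0,0,0,-200,0,-140,0.4]
  ]
}}

```text
time: 16.9
ee_pos: [0.6124, -0.0956, 0.2202]
eef_rot: [0.545, 0.838, -0.001, 0.0]
ft_force: [-0.2, -1.4, -0.7]
width: 0.0611
grip_force: 0.0
```

```bash
python3 - <<'E'
from h import *
print(r.read_state()["ee_pos"])
for n in("scene","top"):
    c=r.camera(n); np.savez(n+"3.npz",**c); P=cloud(c)
    q=P[(np.hypot(P[...,0]-.53,P[...,1]-.094)<.04)]; 
    for lo,hi in((.108,.125),(.08,.1),(.03,.07)):
        m=q[(q[:,2]>lo)&(q[:,2]<hi)]; print(n,lo,len(m),((m.min(0)+m.max(0))/2).round(4),np.ptp(m,0).round(3)) if len(m) else 0
    print("ztop",np.percentile(q[q[:,2]>.1][:,2],[50,90,98]).round(4))
    im=c["pixels"]; 
    if n=="scene": a=cv2.resize(im[220:350,230:370],(400,400),interpolation=cv2.INTER_CUBIC)
    else: b=cv2.resize(im[196:276,241:321],(400,400),interpolation=cv2.INTER_CUBIC)
save("fin.png",np.hstack([a,b]))
E
```

```text
[ 0.61238674 -0.09562842  0.22021933]
scene 0.108 226 [0.5303 0.094  0.1123] [0.043 0.044 0.009]
scene 0.08 257 [0.5298 0.093  0.09  ] [0.043 0.043 0.02 ]
scene 0.03 327 [0.5292 0.0947 0.0501] [0.042 0.04  0.04 ]
ztop [0.1111 0.1148 0.1158]
top 0.108 135 [0.5322 0.0924 0.1133] [0.042 0.043 0.01 ]
top 0.08 50 [0.5314 0.0909 0.0897] [0.04  0.038 0.019]
top 0.03 112 [0.5308 0.0908 0.05  ] [0.04  0.039 0.04 ]
ztop [0.1123 0.1162 0.1176]
```

View pics/fin.png

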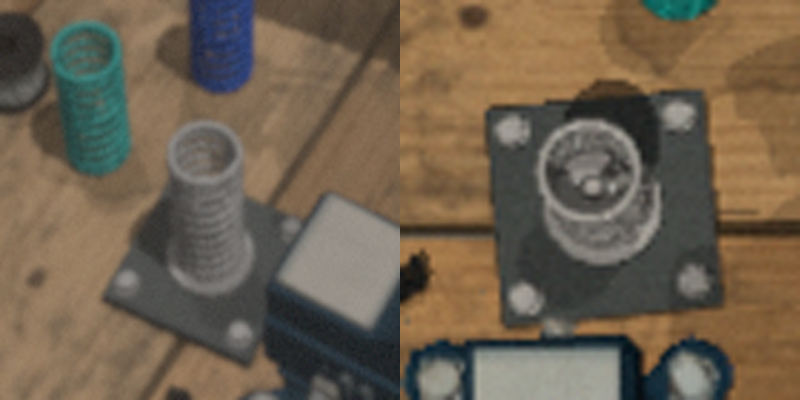

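The crops show the spring upright and seated around the rod, foot on the flange at scene crop (210,265), with its top at z≈0.116 (16 + 100 mm). The bystanders are undisturbed and the hand is clear. Handing in.

```bash
python3 -c "
from bench import r
print(r.close_job())"
```

```text
the job is handed in; nothing more can be done
None
```

The steel spring is threaded over the rod and seated on the flange (top at z ≈ 0.116 m), its tang turned counter-clockwise up to the stop as judged from the torque, and released; the job was handed in at about 17 s, with no verdict returned.

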